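# Unlock the tea bar's cash box and hold the key turned

### The arm

A 6-joint arm with a two-finger parallel gripper is mounted at the origin on the work surface. World frame = base frame: x ahead of the robot, y to its left, z up, the work surface at z = 0. Lengths are in mm, angles in rad, forces in N, time in s.
With the tool pointing down it reaches from about 400 to 925 mm from the base axis. Payload 12.5 kg.
Tool frame: the origin (TCP) lies on the front face of the gripper's body, between the roots of the fingers; the fingertips stand 78 mm ahead of it and the grasp point (between the pads) lies 59 mm ahead of it (env.nose_length is the distance from the TCP to the fingertips, in mm); z points along the fingers, y is the line along which they close (so a half turn about z gives the same grasp; the last joint's range is limited). The gripper opens to 95 mm and grips with 3 to 60 N. Pads are 20 mm wide; open, the fingers measure 119 mm over their backs; the gripper's body (75 mm by 180 mm) begins 59 mm behind the grasp point.
Start: joints at [-1.352, 0.491, 1.559, -0, 1.092, -0.106], TCP at [199.471, -592.325, 292.261] pointing down, gripper open.
Joint ranges: [-3.1, 3.1], [-0.84, 2.19], [0.05, 2.79], [-1.13, 4.28], [0.06, 2.93], [-2.69, 2.69]. Speed limits (rad/s): [2.22, 2.22, 2.79, 3.14, 3.14, 3.14].

### API

Orientations are given as [roll, pitch, yaw] about the fixed x, y, z axes, in that order (R = Rz(yaw) Ry(pitch) Rx(roll)).
In Python, from cell import env gives the robot as it stands.
- The arm moves only by the tool jog_arm, never from a script. Its argument "motion" is a list of rows, each a list of 7 numbers: the turn, a rotation vector about the tool's x, y, z in degrees, then the shift along the tool's x, y, z in mm, then the finger opening in mm, from 0 to 95.1. In form: [[wx, wy, wz, x, y, z, hand], ...]. A call has 1 to 10 rows; each row shifts and turns the commanded pose from where the row before left it, along the tool's axes as they then stand; what a row does not reach is not made up. A row lasts 1/8 s, in which the tool goes at most 62.5 mm and 10.7 degrees, less where a joint would pass 70% of its speed; a pose out of reach is approached as far as the arm can. A call is refused whole if a number of a shift passes 62.5 or a number of a turn 10.7, either way. A call with a gripper value outside its range is refused whole. The fingers move at their own pace and stop on an object; the grip force is fixed at half the most. Time passes only in rows, so rows that do not move let the fingers close. It gives the time, the measured TCP pose, the force, the opening and the grip force at its end, in the units of the state.
- env.state(): the state, without advancing time (a new reading comes with each control period).
- env.read_camera(name): name is "scene" or "top" or "wrist"; returns a dict with "color" (480x640x3 uint8, red, green, blue), "z_map" (480x640 float32, mm along the optical axis (not along the pixel's ray), 0 where there is no reading), "camera_matrix" (3x3 intrinsics, pixels), "k1" (the pictures are not rectified: a ray, as slopes to the right and down, at radius r is drawn at 1 + k1 r^2 times it, then the intrinsics apply), "world_to_cam" (4x4, takes a point from world to camera coordinates). Camera axes: x right, y up, looking along -z (the intrinsics and any distortion apply to the point x, -y, -z); pixel columns grow to the right and rows downward; lengths in mm; the calibration is good to about 2 mm. A picture is of the moment at which its call begins.
- env.job_done(): hands the job in; it is judged then, once.
Trained networks look in the newest picture that a camera, given by its name, has taken for a name from the list of things; names that differ only in an ending like _2 or _b are one class to them, and where a whole thing is asked for, a point or a joint stands for the part that bears it (a point fixed in the world has none). Each returns a list of dicts, best first, with "score" (0 to 1); they miss things now and then, are a little off and sometimes report something else, mostly with a low value. They report only what shows in the picture. A call takes as long as a camera call. They do not tell look-alikes from the thing itself.
- env.recognise(camera, thing): "location" ([column, row] in pixels, amid what is visible of it).
The state is a dict: "t": time; "joints": joint angles; "qvel": joint speeds; "tau": joint torques, N m; "eef_pos": TCP position; "tcp_rot": TCP orientation; "ft_force": force on the tool from outside, world axes, zero at the start; "moment": the same for the moment, N m; "opening": opening from 0.0 (shut) to 1.0 (fully open); "grip_force": force on a finger pad.
Only numpy, scipy, OpenCV 4.12 (cv2) and the standard library are available. Lean on these libraries where they do the work, as an engineer would, in place of code of your own. Each camera call takes 0.05 s, during which the arm holds its last target. There are 200 camera calls.

### The job

Take the red key out of the wooden block and put it into the red-ringed lock on top of the cash box, wiggling it gently past its sticky tumblers until it is fully home, without forcing it. Then turn it a quarter turn clockwise and finish while still holding it there, because the lock springs back when let go. Leave the blue key, the shaker and the jug where they are.

Things in the scene. Friction and masses are not known exactly. Their poses are not given: they have to be found in the camera images.
- red_key_bow (a point): Centre of the bow (red plastic grip) of the red key, which stands upright in the block, bow up. The bow is 32 mm wide (x axis), 10 mm thick (y) and 36 mm tall (z, up along the shank); grip it across its thickness. A half turn about z gives the same key. Mass 40 to 85 g.
- red_key_tip (a point): Centre of the underside of the red key's foot, 70 mm below the bow's centre; same axes. The foot is a flat steel double bit, 26 mm wide (x), 6 mm thick (y), 14 mm tall, with its lowest 2 mm thinner; above it a round shank of 6 mm diameter leads to the bow. In the block the tip is 30 mm below the block's top.
- blue_key_bow (a point): Centre of the bow of the blue key, the same shape as the red one but blue; it belongs to another lock and stays in the block.
- keyblock: Fixed wooden key block, 60 x 150 x 40 mm (x, y, z), origin at the centre of its underside. Two slots, 80 mm apart along its y axis, each 28.5 mm long along y, 8.5 mm wide along x and 30 mm deep, hold one key each (which key is in which slot varies).
- lock_mouth (a point): Centre of the keyhole's mouth, on the lock's axis, in the top face of the steel lock plate (44 x 32 mm, inside a red ring), 104 mm above the counter, 4 mm above the lid; z is up. The keyhole is a slot in this fixed 8 mm thick plate, 28 mm long along this point's x and 11.2 mm wide (y), with a 2 mm chamfer; in it the key can be twisted about 12 degrees each way.
- cashbox: Fixed grey cash box, 180 x 250 x 100 mm (x, y, z), origin at the centre of its underside; the lock's axis is at x = -30 mm, y = 0 in its frame. A 100 mm long steel carrying handle along y at x = +55 mm rises 16 mm above the lid.
- plug (a joint): Angle of the lock's inner plug: 0 at rest (slot in line with the keyhole), growing clockwise seen from above, to a stop at 1.66 rad. A spring turns it back: about 0.05 N m at 0, 0.14 N m at a quarter turn. The key has about 0.1 rad of play in the plug.
- shaker_rim (a point): Centre of the rim of a steel shaker cup, 76 mm in diameter and 110 mm tall, standing on the counter.
- jug_rim (a point): Centre of the rim of an amber measuring jug, 96 mm in diameter and 120 mm tall, with a side handle, standing on the counter.
- lock_seat (a point): Bottom of the keyhole, on the same axis, 40 mm below the mouth; same axes. Fully home, the red key's tip rests here and its bow's centre is 30 mm above the mouth. The plug, whose slot (8.4 mm wide) is in line with the keyhole, begins 16 mm above this point. The key can turn freely only with its tip less than 6 mm above this point.
- lock_tumblers (a point): Point on the axis 14 mm below the mouth, between two stiff brass tumbler discs (tops 9 and 15 mm below the mouth, 5 mm thick, slots 8.4 mm wide), each skewed 14 to 16 degrees, one each way. The bit's 2 mm lead enters a disc, then its shoulder catches. Twist the key about 11 degrees one way, then the other, pressing lightly (under 12 N): lined up, it drops through.
Things that resemble listed ones, but are neither listed nor needed, are in the scene too. Of the things that look like the keyblock, the largest one is meant.

How it is judged (in metres and radians):
On the way, in this order (a step that is already met when the one before it is completed fails the run):
1. the red key is lifted out of the block (z of red_key_tip in the frame of keyblock above 0.05 m and contact force between the fingers and red_key above 0.5 N), for 0.1 s.
2. the red key is fully home in the lock, not yet turned (z of red_key_tip in the frame of lock_mouth below -0.035 m and horizontal distance between red_key_tip and lock_mouth below 0.004 m and angle between the z axis of red_key_tip and the z axis of lock_mouth, either way round below 0.12 rad and value of joint plug below 0.35 rad), for 0.1 s.
At the end, for the whole second after the job is handed in: The plug stands at a quarter turn (past 1.31 rad) with the red key home in the lock (tip more than 33.5 mm below the mouth, within 5 mm of its axis) and still held in the fingers (over 1 N); the blue key has not moved 15 mm, nor the shaker and jug 30 mm (value of joint plug above 1.31 rad and z of red_key_tip in the frame of lock_mouth below -0.0335 m and horizontal distance between red_key_tip and lock_mouth below 0.005 m and contact force between the fingers and red_key above 1 N and distance of blue_key_bow from where it was at the start of the episode below 0.015 m and distance of each of shaker_rim, jug_rim from where it was at the start of the episode below 0.03 m); the arm keeps its last pose, push and grip.
It fails at once if the blue key is pulled out or knocked (distance of blue_key_bow from where it was at the start of the episode above 0.015 m).
It fails at once if the shaker or the jug is pushed aside (distance of any of shaker_rim, jug_rim from where it was at the start of the episode above 0.03 m).
It fails at once if the key is forced: it presses on the lock or box with over 45 N (contact force between red_key and cashbox above 45 N).
It also fails if it takes over 64 s, if anything falls off the work surface, if the arm or the gripper's body presses on something with over 40 N, if the wrist force passes 120 N, or if a joint passes its speed limit or range.

## Working session

There is one attempt and no reset: what is moved stays moved. The work goes in short steps, Python scripts to look and compute and a tool call to move; the robot and the scene stay as the last step left them, time stands still between calls to the robot, and variables do not carry over. Pictures are saved under pics/ and viewed, at most 10 in all, crops included, and the job is handed in when it is done.

Besides the shell and the picture viewer there is one more tool, called after "Request:" as a command line: name --pt "numbers of a row" for each row, then --argument value for the rest. jog_arm: Moves the arm, as the interface text tells. Its arguments: {"type":"object","properties":{"motion":{"type":"array"}},"required":["motion"]}

```bash
mkdir -p pics; ls; cat > h.py <<'E'
import numpy as np, cv2
from cell import env
def cap(n):
    return env.read_camera(n)
def px2w(c,u,v,z=None,plane=None):
    """depth z (mm along axis) or world plane height"""
    K=np.array(c["camera_matrix"]);k1=c["k1"]
    d=np.array([(u-K[0,2])/K[0,0],(v-K[1,2])/K[1,1]]);s=d.copy()
    for _ in range(20): s=d/(1+k1*(s@s))
    ray=np.array([s[0],-s[1],-1.]);T=np.linalg.inv(np.array(c["world_to_cam"]))
    o=T[:3,3];r=T[:3,:3]@ray
    t=z if plane is None else (plane-o[2])/r[2]
    return o+r*t
def w2px(c,p):
    K=np.array(c["camera_matrix"]);q=(np.array(c["world_to_cam"])@np.append(p,1))[:3]
    s=np.array([q[0],-q[1]])/-q[2];s=s*(1+c["k1"]*(s@s))
    return s[0]*K[0,0]+K[0,2],s[1]*K[1,1]+K[1,2]
def cloud(c):
    z=c["z_map"];K=np.array(c["camera_matrix"]);v,u=np.mgrid[:z.shape[0],:z.shape[1]]
    d=np.stack([(u-K[0,2])/K[0,0],(v-K[1,2])/K[1,1]],-1);s=d.copy()
    for _ in range(20): s=d/(1+c["k1"]*(s**2).sum(-1,keepdims=True))
    P=np.stack([s[...,0]*z,-s[...,1]*z,-z],-1);T=np.linalg.inv(np.array(c["world_to_cam"]))
    W=P@T[:3,:3].T+T[:3,3];W[z<=0]=np.nan
    return W
E
cat > a.py <<'E'
from h import *
np.set_printoptions(precision=1,suppress=True)
for n in ["scene","top"]:
    c=cap(n);cv2.imwrite(f"pics/{n}1.png",c["color"][...,::-1]);W=cloud(c);np.save(n,W)
    for t in ["red_key_bow","blue_key_bow","keyblock","lock_mouth","cashbox","shaker_rim","jug_rim"]:
        for d in env.recognise(n,t)[:3]:
            u,v=d["location"];print(n,t,round(d["score"],2),np.array([u,v]),W[int(round(v)),int(round(u))])
print(env.state())
E
python3 a.py
```

```text
pics
scene red_key_bow 0.87 [247.1 231.6] [ 469.4 -229.    87.3]
scene blue_key_bow 0.72 [205.3 242.2] [ 477.1 -303.8   78.3]
scene keyblock 0.94 [231.9 262.1] [ 494.3 -260.    41. ]
scene keyblock 0.88 [140.7 264.4] [ 464.  -424.1   27.5]
scene lock_mouth 0.58 [488.5 257. ] [604.1 168.  102.8]
scene cashbox 0.63 [489.6 255.1] [598.6 173.8 101.8]
scene shaker_rim 0.84 [329.3 352.1] [ 774.4 -128.2  109.8]
scene shaker_rim 0.63 [489.7 257.1] [604.5 171.4 102.8]
scene shaker_rim 0.37 [222.1 351.3] [ 761.9 -274.6  120.2]
scene jug_rim 0.94 [224.5 349.8] [ 761.  -271.8  120.8]
top blue_key_bow 0.7 [434.  270.3] [ 473.4 -295.2   99. ]
top keyblock 0.77 [409.1 275.5] [ 465.7 -264.2   40.8]
top keyblock 0.67 [499.3 282.6] [ 453.4 -429.6   28.5]
top keyblock 0.65 [438.1 356.9] [ 323.  -314.1   31.2]
top lock_mouth 0.77 [146.  228.3] [543.3 184.5 103.3]
top cashbox 0.81 [142.3 229.8] [539.7 190.3 105.1]
top shaker_rim 0.9 [330.  117.6] [ 767.7 -124.    19.5]
top shaker_rim 0.22 [389.7 277.3] [ 461.8 -221.5   99.9]
top jug_rim 0.7 [412.2 132.2] [ 743.8 -282.3    9.7]
top jug_rim 0.58 [330.7 116.9] [ 767.6 -125.9   24.7]
{'t': 0.8, 'joints': array([-1.4,  0.5,  1.6, -0. ,  1.1, -0.1]), 'qvel': array([ 0.,  0.,  0., -0.,  0., -0.]), 'tau': array([  0. , -61.2, -25.8,   0.1,   0. ,  -0. ]), 'eef_pos': array([ 199.5, -592.3,  292.3]), 'tcp_rot': array([3.1, 0. , 0.3]), 'ft_force': array([0.3, 1.2, 0.4]), 'moment': array([-0.,  0., -0.]), 'grip_force': 0.0, 'opening': 0.9994659373675236}
```

View pics/top1.png

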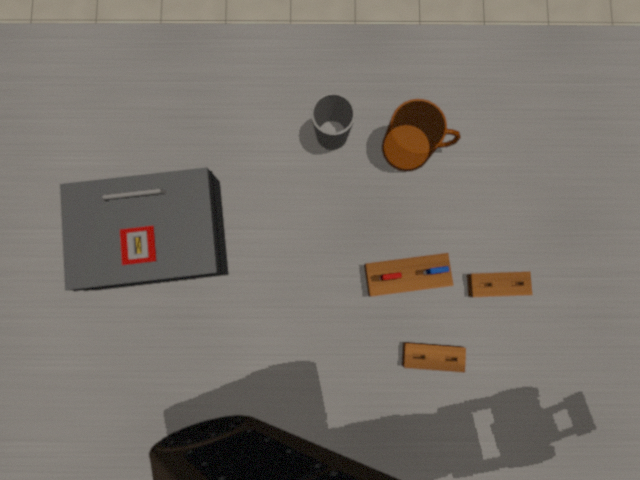

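View pics/scene1.png

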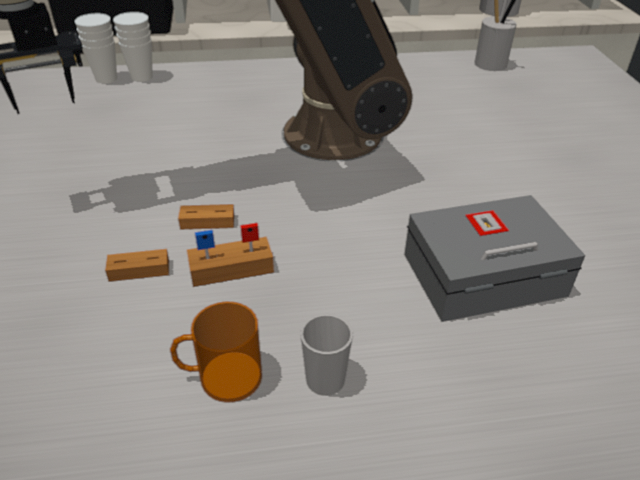

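```bash
cat > b.py <<'E'
from h import *
np.set_printoptions(precision=1,suppress=True)
W=np.load("top.npy");I=cv2.imread("pics/top1.png");H=cv2.cvtColor(I,cv2.COLOR_BGR2HSV)
def rect(m,lab):
    m=cv2.morphologyEx(m.astype(np.uint8),cv2.MORPH_OPEN,np.ones((2,2),np.uint8))
    n,L,S,C=cv2.connectedComponentsWithStats(m)
    for i in range(1,n):
        if S[i,4]>25:
            P=W[L==i];P=P[~np.isnan(P[:,0])]
            if len(P)<20: continue
            r=cv2.minAreaRect(P[:,:2].astype(np.float32));print(lab,C[i],S[i,4],"ctr",np.array(r[0]),"size",np.array(r[1]),"ang %.1f"%r[2],"z",np.median(P[:,2]))
h,s,v=H[...,0],H[...,1],H[...,2]
z=W[...,2]
rect(((h<8)|(h>172))&(s>130)&(v>60),"red")
rect((h>100)&(h<130)&(s>120)&(v>60),"blue")
rect((z>35)&(z<45),"z40")
rect((z>95)&(z<108)&(W[...,1]>0),"z100")
rect((z>92)&(W[...,1]<0)&(W[...,0]>350),"z>92")
E
python3 b.py
```

```text
red [138.8 246. ] 684 ctr [513.7 196.1] size [60.3 56.3] ang 6.1 z 102.97085205712801
red [392.1 276.9] 111 ctr [ 463.1 -231. ] size [ 8.7 42.4] ang 5.5 z 97.75345655166768
blue [439.6 270.7] 84 ctr [ 473.1 -309.6] size [ 7.3 41. ] ang 7.4 z 98.23110845779257
z40 [326.3 115.9] 31 ctr [ 765.2 -115.7] size [ 3.7 25.5] ang 25.8 z 34.04496815362222
z40 [426.8 127.4] 48 ctr [ 740.5 -304.4] size [39.8  6.8] ang 35.2 z 39.81741520883821
z40 [409.2 275.6] 2524 ctr [ 467.4 -272. ] size [ 61.6 162.7] ang 7.8 z 40.52883518162321
z100 [138.  230.1] 15551 ctr [541.1 226.7] size [179.9 302. ] ang 6.8 z 100.52008845452315
z>92 [333.6 113.7] 605 ctr [ 747.9 -141.4] size [ 73.2 108.3] ang 33.7 z 104.04999357334674
z>92 [420.9 127.9] 1161 ctr [ 729.4 -295.6] size [ 92.7 153.9] ang 32.8 z 107.99116133541509
z>92 [439.7 270.8] 119 ctr [ 473.6 -312.5] size [ 9.4 48.8] ang 4.0 z 97.88335478743909
z>92 [392.3 277.1] 116 ctr [ 462.8 -230.9] size [ 9.4 42.1] ang 7.0 z 97.60800411688342
```

The top picture shows the real block centred at (409,275), with the red bow at (392,277) and the blue at (438,270). The lock's red ring is at (139,245). The scene picture agrees, with red at (250,232), blue at (205,240) and the lock at (488,222). The block and box are both yawed about 7°. Next I'll plan the hover.

```bash
cat >> h.py <<'E'
def plan(x,y,z,yaw,n,s=None):
    "print rows (tool axes; z down) to a tool-down pose, yaw in deg"
    s=s or env.state();p=np.array(s["eef_pos"]);r,pi,yw=s["tcp_rot"]
    print("at",p.round(1),"rot deg",np.degrees([r,pi,yw]).round(2),"q",np.degrees(s["joints"]).round(1),"F",np.round(s["ft_force"],1),"t",round(s["t"],2))
    y0=np.degrees(yw);dy=(yaw-y0+180)%360-180;d=(np.array([x,y,z])-p)/n
    for i in range(n):
        a=np.radians(y0+dy*i/n);tx=np.array([np.cos(a),np.sin(a)]);ty=np.array([np.sin(a),-np.cos(a)])
        print([0,0,round(-dy/n,1),round(d[:2]@tx,1),round(d[:2]@ty,1),round(-d[2],1)])
E
python3 -c "
from h import *
plan(463,-231,270,97.3,10)"
```

```text
at [ 199.5 -592.3  292.3] rot deg [179.99   0.    18.61] q [-77.4  28.1  89.3  -0.   62.6  -6. ] F [0.3 1.2 0.4] t 0.8
[0, 0, np.float64(-7.9), np.float64(36.5), np.float64(-25.8), np.float64(2.2)]
[0, 0, np.float64(-7.9), np.float64(39.7), np.float64(-20.6), np.float64(2.2)]
[0, 0, np.float64(-7.9), np.float64(42.1), np.float64(-15.0), np.float64(2.2)]
[0, 0, np.float64(-7.9), np.float64(43.8), np.float64(-9.1), np.float64(2.2)]
[0, 0, np.float64(-7.9), np.float64(44.6), np.float64(-3.0), np.float64(2.2)]
[0, 0, np.float64(-7.9), np.float64(44.6), np.float64(3.2), np.float64(2.2)]
[0, 0, np.float64(-7.9), np.float64(43.8), np.float64(9.2), np.float64(2.2)]
[0, 0, np.float64(-7.9), np.float64(42.1), np.float64(15.1), np.float64(2.2)]
[0, 0, np.float64(-7.9), np.float64(39.6), np.float64(20.8), np.float64(2.2)]
[0, 0, np.float64(-7.9), np.float64(36.4), np.float64(26.0), np.float64(2.2)]
```

Request:
jog_arm --pt "0 0 -7.9 36.5 -25.8 2.2 95" --pt "0 0 -7.9 39.7 -20.6 2.2 95" --pt "0 0 -7.9 42.1 -15 2.2 95" --pt "0 0 -7.9 43.8 -9.1 2.2 95" --pt "0 0 -7.9 44.6 -3 2.2 95" --pt "0 0 -7.9 44.6 3.2 2.2 95" --pt "0 0 -7.9 43.8 9.2 2.2 95" --pt "0 0 -7.9 42.1 15.1 2.2 95" --pt "0 0 -7.9 39.6 20.8 2.2 60" --pt "0 0 -7.9 36.4 26 2.2 60"

```text
t: 2.05
eef_pos: [462.8, -229.1, 270.3]
tcp_rot: [3.141, 0.0, 1.708]
ft_force: [-0.2, 0.3, -0.4]
opening: 0.845
grip_force: 0.0
```

Request:
jog_arm --pt "0 0 0 0 0 0 60"

```text
t: 2.17
eef_pos: [463.1, -228.3, 270.2]
tcp_rot: [3.142, -0.0, 1.708]
ft_force: [-0.5, -0.1, 0.1]
opening: 0.741
grip_force: 0.0
```

```bash
cat > c.py <<'E'
import sys
from h import *
np.set_printoptions(precision=1,suppress=True)
c=cap("wrist");cv2.imwrite(f"pics/{sys.argv[1]}.png",c["color"][...,::-1]);W=cloud(c)
H=cv2.cvtColor(c["color"],cv2.COLOR_RGB2HSV);h,s,v=[H[...,i] for i in range(3)];z=W[...,2]
def rect(m,lab,mn=150):
    m=cv2.morphologyEx(m.astype(np.uint8),cv2.MORPH_OPEN,np.ones((3,3),np.uint8))
    n,L,S,C=cv2.connectedComponentsWithStats(m)
    for i in range(1,n):
        if S[i,4]>mn:
            P=W[L==i];P=P[~np.isnan(P[:,0])]
            if len(P)<20: continue
            r=cv2.minAreaRect(P[:,:2].astype(np.float32));print(lab,C[i],S[i,4],"ctr",np.array(r[0]),"size",np.array(r[1]),"ang %.1f"%r[2],"z",np.median(P[:,2]),"mean",P.mean(0))
red=((h<8)|(h>172))&(s>130)&(v>60)
rect(red,"red");rect(red&(z>94),"redtop")
rect((h>100)&(h<130)&(s>120)&(v>60),"blue")
rect((z>35)&(z<45),"z40",2000)
plan(0,0,0,0,1)
E
python3 c.py w1; python3 -c "
from h import *
print(np.linalg.inv(np.array(cap('wrist')['world_to_cam'])).round(2))"
```

```text
red [324.  236.6] 468 ctr [ 464.6 -224. ] size [ 8.3 31.7] ang 7.8 z 97.98917143510954 mean [ 464.3 -221.9   96.3]
redtop [324.  238.8] 416 ctr [ 464.6 -224.1] size [ 8.3 31.6] ang 8.2 z 98.10540557362907 mean [ 464.5 -223.4   98. ]
z40 [323.1 250.3] 6621 ctr [ 468.4 -254.5] size [ 60.1 131. ] ang 7.4 z 40.28385013780576 mean [ 467.7 -250.5   40.3]
at [ 462.4 -229.5  270.2] rot deg [-180.     0.    97.7] q [-33.7  20.8 106.   -0.   53.2 -41.4] F [ 0.1  0.5 -0.5] t 2.23
[0, 0, np.float64(97.7), np.float64(289.3), np.float64(-427.5), np.float64(270.2)]
[[ 9.9000e-01 -1.3000e-01 -3.0000e-02  4.5309e+02]
 [ 1.3000e-01  9.6000e-01  2.5000e-01 -1.5908e+02]
 [ 0.0000e+00 -2.5000e-01  9.7000e-01  3.6302e+02]
 [ 0.0000e+00  0.0000e+00  0.0000e+00  1.0000e+00]]
```

View pics/w1.png

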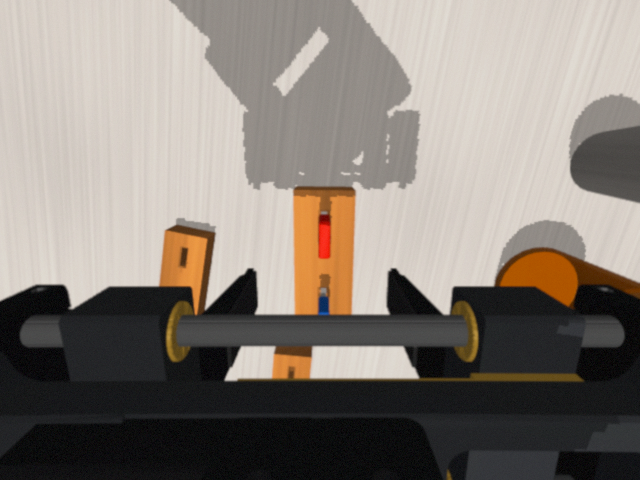

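The wrist picture shows the red bow at (324,237), between the open fingers, with the blue key behind at (323,300). The bow is at about (464.6, -224), with its top at z 98 as expected. Now I'll descend and close.

Request:
jog_arm --pt "0 0 0 4.7 2.4 20 50" --pt "0 0 0 0 0 30 50" --pt "0 0 0 0 0 30 50" --pt "0 0 0 0 0 30 40" --pt "0 0 0 0 0 21 40" --pt "0 0 0 0 0 0 40"

```text
t: 3.02
eef_pos: [462.9, -226.2, 138.3]
tcp_rot: [-3.14, -0.001, 1.701]
ft_force: [-0.7, 0.5, -0.7]
opening: 0.421
grip_force: 0.0
```

```bash
python3 c.py w2
```

```text
red [325.9 288.9] 1064 ctr [ 463.3 -215.1] size [ 9.3 14.2] ang 5.8 z 97.45771322254436 mean [ 463.  -212.5   91.7]
redtop [326.  298.3] 670 ctr [ 463.4 -215.2] size [ 8.7 14.2] ang 7.2 z 98.07490227831916 mean [ 463.3 -214.6   97.9]
z40 [323.5 256.9] 7495 ctr [ 463.9 -220.3] size [60.2 62.2] ang 7.3 z 40.280533768840854 mean [ 462.3 -214.2   40.2]
z40 [323.9 361.5] 2700 ctr [ 472.1 -284.3] size [59.9 25. ] ang 7.4 z 40.2283652530444 mean [ 471.9 -283.9   40.2]
at [ 463.3 -226.2  139.2] rot deg [-180.    -0.    97.5] q [-33.4  32.  113.   -0.   35.1 -40.8] F [-0.3 -0.1  0.9] t 3.08
[0, 0, np.float64(97.5), np.float64(284.7), np.float64(-429.9), np.float64(139.2)]
```

View pics/w2.png

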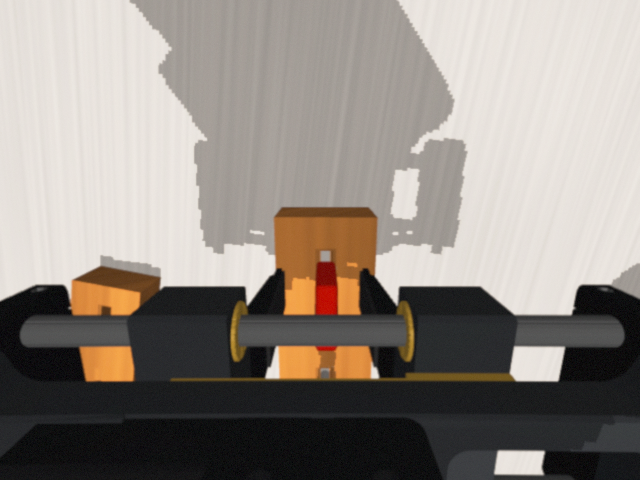

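The bow sits centred between the pads, at (326,300) in the picture. I'll make a small correction, close the fingers and lift.

Request:
jog_arm --pt "0 0 0 2 1 0 20" --pt "0 0 0 0 0 0 0" --pt "0 0 0 0 0 0 0" --pt "0 0 0 0 0 0 0"

```text
t: 3.58
eef_pos: [464.6, -223.2, 139.6]
tcp_rot: [3.141, 0.001, 1.704]
ft_force: [-0.0, 0.4, 3.6]
opening: 0.102
grip_force: 30.0
```

Request:
jog_arm --pt "0 0 0 0 0 -6 0" --pt "0 0 0 0 0 -8 0" --pt "0 0 0 0 0 -12 0" --pt "0 0 0 0 0 -20 0" --pt "0 0 0 0 0 -25 0" --pt "0 0 0 0 0 -25 0" --pt "0 0 0 0 0 -25 0" --pt "0 0 0 0 0 -25 0" --pt "0 0 0 0 0 0 0" --pt "0 0 0 0 0 0 0"

```text
t: 4.82
eef_pos: [464.2, -223.0, 284.8]
tcp_rot: [-3.141, -0.0, 1.704]
ft_force: [0.3, -0.5, 0.2]
opening: 0.104
grip_force: 30.0
```

```bash
cat > d.py <<'E'
from h import *
np.set_printoptions(precision=1,suppress=True)
c=cap("top");I=c["color"];W=cloud(c)
H=cv2.cvtColor(I,cv2.COLOR_RGB2HSV);m=(((H[...,0]<8)|(H[...,0]>172))&(H[...,1]>130)&(H[...,2]>60)).astype(np.uint8)
m[:,:100]=0;m[:,180:]=0
r=cv2.minAreaRect(np.argwhere(m)[:,::-1].astype(np.float32));b=cv2.boxPoints(r)
P=np.array([px2w(c,*q,plane=102) for q in b]);print("ring",r,P[:,:2],P.mean(0))
# box top edges
lid=(W[...,2]>95)&(W[...,2]<108)&(W[...,1]>0)
cnt=max(cv2.findContours(lid.astype(np.uint8),0,1)[0],key=cv2.contourArea);r2=cv2.minAreaRect(cnt)
Q=np.array([px2w(c,*q,plane=100) for q in cv2.boxPoints(r2)]);print("lid",Q[:,:2],Q.mean(0),np.linalg.norm(Q-np.roll(Q,1,0),axis=1))
cr=I[215:275,105:175];cr=cv2.resize(cr,None,fx=10,fy=10,interpolation=cv2.INTER_CUBIC);cv2.imwrite("pics/lock.png",cr[...,::-1])
x,y=P.mean(0)[:2];plan(x,y,280,6.5,10)
E
python3 d.py
```

```text
ring ((137.4851531982422, 244.8514862060547), (36.020347595214844, 34.62729263305664), 84.2894058227539) [[542.4 230.8]
 [548.2 173.7]
 [488.2 165. ]
 [482.6 221.6]] [515.3 197.8 102. ]
lid [[618.4 346.6]
 [649.   87.3]
 [469.   61.8]
 [440.3 313.9]] [544.2 202.4 100. ] [181.1 261.1 181.8 253.8]
at [ 464.2 -223.   284.5] rot deg [-179.9   -0.    97.6] q [-33.   19.7 105.1  -0.   55.2 -40.6] F [-0.9  0.2 -0.3] t 4.88
[0, 0, np.float64(9.1), np.float64(41.0), np.float64(10.6), np.float64(0.5)]
[0, 0, np.float64(9.1), np.float64(42.2), np.float64(4.0), np.float64(0.5)]
[0, 0, np.float64(9.1), np.float64(42.3), np.float64(-2.7), np.float64(0.5)]
[0, 0, np.float64(9.1), np.float64(41.3), np.float64(-9.4), np.float64(0.5)]
[0, 0, np.float64(9.1), np.float64(39.3), np.float64(-15.8), np.float64(0.5)]
[0, 0, np.float64(9.1), np.float64(36.3), np.float64(-21.8), np.float64(0.5)]
[0, 0, np.float64(9.1), np.float64(32.4), np.float64(-27.3), np.float64(0.5)]
[0, 0, np.float64(9.1), np.float64(27.7), np.float64(-32.1), np.float64(0.5)]
[0, 0, np.float64(9.1), np.float64(22.2), np.float64(-36.1), np.float64(0.5)]
[0, 0, np.float64(9.1), np.float64(16.3), np.float64(-39.1), np.float64(0.5)]
```

View pics/lock.png

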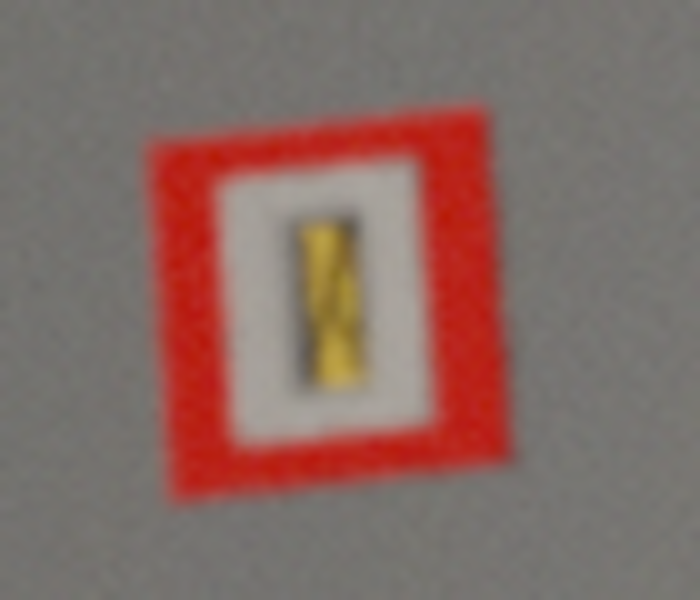

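The lock crop shows the keyhole slot at (332,300) in the crop, about (138,245) in the full picture. It runs along the box's x axis and the brass discs show in it. I'll go 40 mm short of it for a wrist look.

```bash
python3 -c "
from h import *
plan(475,193.5,280,6.5,10)"
```

```text
at [ 464.2 -223.   284.5] rot deg [-1.7995e+02 -4.0000e-02  9.7610e+01] q [-33.   19.7 105.1  -0.   55.2 -40.6] F [-0.9  0.2 -0.3] t 4.88
[0, 0, np.float64(9.1), np.float64(41.1), np.float64(6.6), np.float64(0.5)]
[0, 0, np.float64(9.1), np.float64(41.7), np.float64(-0.0), np.float64(0.5)]
[0, 0, np.float64(9.1), np.float64(41.1), np.float64(-6.6), np.float64(0.5)]
[0, 0, np.float64(9.1), np.float64(39.6), np.float64(-13.0), np.float64(0.5)]
[0, 0, np.float64(9.1), np.float64(37.0), np.float64(-19.1), np.float64(0.5)]
[0, 0, np.float64(9.1), np.float64(33.5), np.float64(-24.8), np.float64(0.5)]
[0, 0, np.float64(9.1), np.float64(29.2), np.float64(-29.8), np.float64(0.5)]
[0, 0, np.float64(9.1), np.float64(24.1), np.float64(-34.0), np.float64(0.5)]
[0, 0, np.float64(9.1), np.float64(18.4), np.float64(-37.4), np.float64(0.5)]
[0, 0, np.float64(9.1), np.float64(12.3), np.float64(-39.8), np.float64(0.5)]
```

Request:
jog_arm --pt "0 0 9.1 41.1 6.6 0.5 0" --pt "0 0 9.1 41.7 0 0.5 0" --pt "0 0 9.1 41.1 -6.6 0.5 0" --pt "0 0 9.1 39.6 -13 0.5 0" --pt "0 0 9.1 37 -19.1 0.5 0" --pt "0 0 9.1 33.5 -24.8 0.5 0" --pt "0 0 9.1 29.2 -29.8 0.5 0" --pt "0 0 9.1 24.1 -34 0.5 0" --pt "0 0 9.1 18.4 -37.4 0.5 0" --pt "0 0 9.1 12.3 -39.8 0.5 0"

```text
t: 6.12
eef_pos: [474.7, 194.7, 279.2]
tcp_rot: [3.141, 0.002, 0.11]
ft_force: [-0.2, 0.2, -0.5]
opening: 0.105
grip_force: 30.0
```

Request:
jog_arm --pt "0 0 0 0 0 0 0" --pt "0 0 0 0 0 0 0"

```text
t: 6.38
eef_pos: [474.8, 193.0, 279.5]
tcp_rot: [3.141, 0.002, 0.118]
ft_force: [0.6, 0.3, -1.6]
opening: 0.101
grip_force: 30.0
```

```bash
cat > e.py <<'E'
import sys
from h import *
np.set_printoptions(precision=1,suppress=True)
c=cap("wrist");I=c["color"];cv2.imwrite(f"pics/{sys.argv[1]}.png",I[...,::-1]);W=cloud(c);np.save("wr",W);z=W[...,2]
H=cv2.cvtColor(I,cv2.COLOR_RGB2HSV);m=(((H[...,0]<8)|(H[...,0]>172))&(H[...,1]>130)&(H[...,2]>60)&(z<112)).astype(np.uint8)
cnt=max(cv2.findContours(m,0,1)[0],key=cv2.contourArea)[:,0]
P=np.array([px2w(c,u,v,plane=102)[:2] for u,v in cnt],np.float32);r=cv2.minAreaRect(P);print("ring",r,cv2.boxPoints(r).tolist())
for d in env.recognise("wrist","red_key_tip")[:2]+env.recognise("wrist","lock_mouth")[:2]:
    u,v=d["location"];print(d["score"],u,v,W[int(v),int(u)])
plan(0,0,0,0,1)
E
python3 e.py w3
```

```text
ring ((515.2469482421875, 198.33761596679688), (59.76988983154297, 56.342132568359375), 6.728874683380127) [[482.26702880859375, 222.81297302246094], [488.86871337890625, 166.8589324951172], [548.2268676757812, 173.8622589111328], [541.6251831054688, 229.81629943847656]]
0.85 319.9 286.1 [488.5 196.7 233.2]
0.79 322.4 135.2 [559.  203.5 100.1]
at [475.1 192.4 280. ] rot deg [180.    0.    6.6] q [ 14.7  19.9 105.7  -0.   54.4  98.1] F [-0.2 -0.3 -0.4] t 6.53
[0, 0, np.float64(6.6), np.float64(-494.1), np.float64(136.5), np.float64(280.0)]
```

View pics/w3.png

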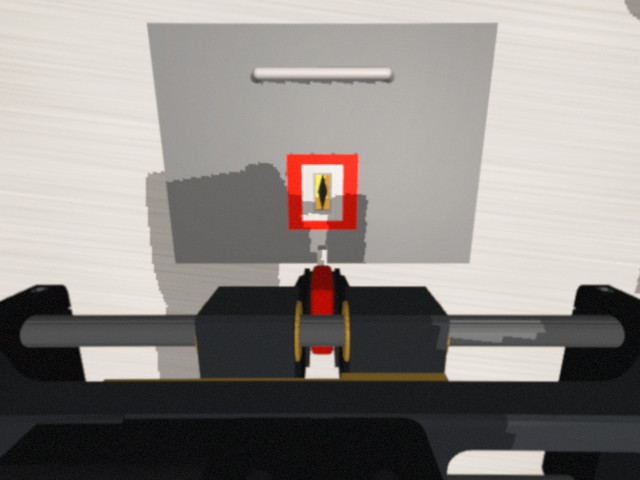

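The wrist picture shows the ring at (322,191), the slot at (322,190), and the key held straight at (321,300). The ring centre is (515.2, 198.3), agreeing with the top camera. However, wrist joint 6 is at +98°, which leaves no room for the clockwise turn. I'll swing it half a turn the other way, which gives the same grip on a symmetric key.

Request:
jog_arm --pt "0 0 -10 0 0 0 0" --pt "0 0 -10 0 0 0 0" --pt "0 0 -10 0 0 0 0" --pt "0 0 -10 0 0 0 0" --pt "0 0 -10 0 0 0 0" --pt "0 0 -10 0 0 0 0" --pt "0 0 -10 0 0 0 0" --pt "0 0 -10 0 0 0 0" --pt "0 0 -10 0 0 0 0" --pt "0 0 -10 0 0 0 0"

```text
t: 7.78
eef_pos: [475.2, 192.5, 280.2]
tcp_rot: [3.142, 0.0, 1.866]
ft_force: [0.1, -0.5, -1.0]
opening: 0.103
grip_force: 30.0
```

```bash
python3 -c "
from h import *
plan(555,203,280,186.7,8)"
```

```text
at [475.2 192.5 280.2] rot deg [1.8000e+02 1.0000e-02 1.0691e+02] q [ 14.7  19.8 105.7  -0.   54.4  -2.2] F [ 0.1 -0.5 -1. ] t 7.78
[0, 0, np.float64(-10.0), np.float64(-1.6), np.float64(9.9), np.float64(0.0)]
[0, 0, np.float64(-10.0), np.float64(-3.3), np.float64(9.5), np.float64(0.0)]
[0, 0, np.float64(-10.0), np.float64(-4.9), np.float64(8.8), np.float64(0.0)]
[0, 0, np.float64(-10.0), np.float64(-6.4), np.float64(7.8), np.float64(0.0)]
[0, 0, np.float64(-10.0), np.float64(-7.6), np.float64(6.6), np.float64(0.0)]
[0, 0, np.float64(-10.0), np.float64(-8.7), np.float64(5.1), np.float64(0.0)]
[0, 0, np.float64(-10.0), np.float64(-9.4), np.float64(3.6), np.float64(0.0)]
[0, 0, np.float64(-10.0), np.float64(-9.9), np.float64(1.9), np.float64(0.0)]
```

Request:
jog_arm --pt "0 0 -10 -1.6 9.9 0 0" --pt "0 0 -10 -3.3 9.5 0 0" --pt "0 0 -10 -4.9 8.8 0 0" --pt "0 0 -10 -6.4 7.8 0 0" --pt "0 0 -10 -7.6 6.6 0 0" --pt "0 0 -10 -8.7 5.1 0 0" --pt "0 0 -10 -9.4 3.6 0 0" --pt "0 0 -10 -9.9 1.9 0 0" --pt "0 0 0 0 0 0 0" --pt "0 0 0 0 0 0 0"

```text
t: 9.02
eef_pos: [554.7, 203.2, 280.1]
tcp_rot: [-3.141, -0.0, -3.03]
ft_force: [-0.1, -0.3, -1.7]
opening: 0.102
grip_force: 30.0
```

```bash
cat >> e.py <<'E'
c=cap("wrist");I=c["color"]
# key in wrist cloud: points near TCP, and predicted pixels of ideal key corners
s=env.state();p=np.array(s["eef_pos"]);a=s["tcp_rot"][2]
tx=np.array([np.cos(a),np.sin(a),0]);ty=np.array([np.sin(a),-np.cos(a),0])
D=W-p;X=D@tx;Y=D@ty;Z=-D[...,2]
b=(abs(X)<30)&(abs(Y)<7)&(Z>38)&(Z<62)&(H[...,1]>130)&((H[...,0]<8)|(H[...,0]>172));print("bow toolx max %.1f y %.1f..%.1f top Z %.1f n %d"%(X[b].max(),np.percentile(Y[b],2),np.percentile(Y[b],98),Z[b].min(),b.sum()))
f=(abs(X)<20)&(abs(Y)<10)&(Z>110)&(Z<135)
if f.sum():print("foot n",f.sum(),"x",np.percentile(X[f],[2,50,98]),"y",np.percentile(Y[f],[2,50,98]),"z",np.percentile(Z[f],[2,98]))
vv,uu=np.where(f);print("foot px",uu.min() if len(uu) else 0,uu.max() if len(uu) else 0,vv.min() if len(vv) else 0,vv.max() if len(vv) else 0)
for q in [(13,3,129),(13,-3,129),(13,3,115),(13,-3,115)]: print(q,np.round(w2px(c,p+tx*q[0]+ty*q[1]+[0,0,-q[2]]),1))
E
python3 e.py w4; python3 -c "
import cv2;I=cv2.imread('pics/w4.png');cv2.imwrite('pics/w4c.png',cv2.resize(I[150:300,240:400],None,fx=4,fy=4,interpolation=cv2.INTER_CUBIC))"
```

```text
ring ((515.1610107421875, 198.38470458984375), (60.024417877197266, 56.26268005371094), 6.367217063903809) [[482.21417236328125, 223.01414489746094], [488.45367431640625, 167.09852600097656], [548.1078491210938, 173.75526428222656], [541.8683471679688, 229.67088317871094]]
0.56 321.2 288.6 [540.9 202.1 236.5]
0.81 319.5 196.9 [520.6 197.7  73.2]
at [554.7 203.5 280.3] rot deg [-180.    -0.  -173.5] q [ 13.7  26.   95.1  -0.   58.9 -82.7] F [-0.2  0.5  0. ] t 9.18
[0, 0, np.float64(-173.5), np.float64(574.1), np.float64(-139.5), np.float64(280.3)]
bow toolx max 14.5 y -4.7..5.4 top Z 38.3 n 1100
foot n 194 x [ 1.2  7.5 11.1] y [-2.8 -0.1  3.1] z [114.2 126.5]
foot px 317 326 245 264
(13, 3, 129) [325.1 241. ]
(13, -3, 129) [316.3 241. ]
(13, 3, 115) [325.4 246.4]
(13, -3, 115) [316.  246.4]
```

View pics/w4c.png

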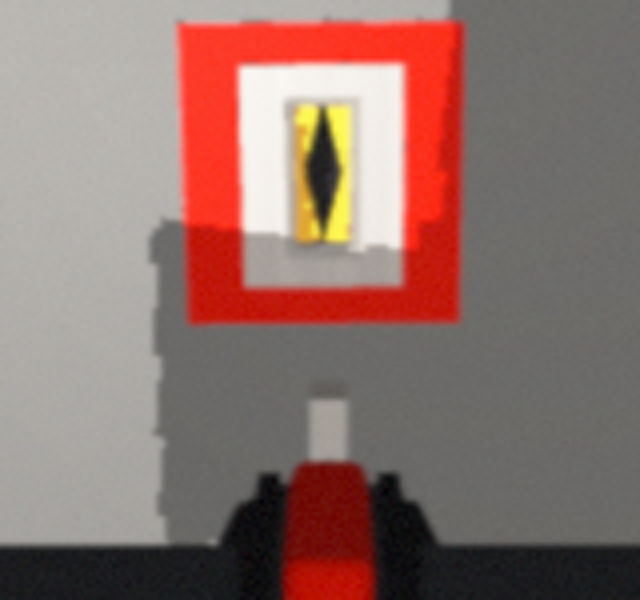

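In the crop the slot is at (322,172) and the foot's outer edge at (328,400). The key's axis sits about (-1.8, +0.4) mm in the tool frame, so the TCP should go to about (513.4, 197.8).

```bash
python3 -c "
from h import *
plan(513.4,197.8,245,186.5,3)"
```

```text
at [554.7 203.7 280.3] rot deg [-180.      0.   -173.47] q [ 13.8  26.   95.1  -0.   58.9 -82.8] F [ 0.2 -0.1 -0.5] t 9.22
[0, 0, np.float64(0.0), np.float64(13.9), np.float64(-0.4), np.float64(11.8)]
[0, 0, np.float64(0.0), np.float64(13.9), np.float64(-0.4), np.float64(11.8)]
[0, 0, np.float64(0.0), np.float64(13.9), np.float64(-0.4), np.float64(11.8)]
```

Request:
jog_arm --pt "0 0 0 14 -0.4 6 0" --pt "0 0 0 14 -0.4 14 0" --pt "0 0 0 13.7 -0.4 15 0" --pt "0 0 0 0 0 0 0" --pt "0 0 0 0 0 0 0"

```text
t: 9.85
eef_pos: [514.3, 197.9, 245.9]
tcp_rot: [3.142, 0.001, -3.027]
ft_force: [0.0, 0.2, 0.3]
opening: 0.103
grip_force: 30.0
```

```bash
python3 e.py w5; python3 -c "
import cv2;I=cv2.imread('pics/w5.png');cv2.imwrite('pics/w5c.png',cv2.resize(I[180:330,240:400],None,fx=4,fy=4,interpolation=cv2.INTER_CUBIC))"
```

```text
ring ((512.5132446289062, 197.94691467285156), (54.18617248535156, 56.45500183105469), 6.569915294647217) [[482.368408203125, 222.88917541503906], [488.8277587890625, 166.80491638183594], [542.6580810546875, 173.00465393066406], [536.19873046875, 229.0889129638672]]
0.56 320.6 288.8 [500.7 196.3 202.1]
0.94 323.5 230.1 [496.6 197.5 104.1]
at [514.2 197.8 245.7] rot deg [ 180.     0.1 -173.4] q [ 14.2  25.2 102.9  -0.   51.8 -82.4] F [-0.4  0.4 -0.9] t 10.0
[0, 0, np.float64(-173.4), np.float64(533.5), np.float64(-137.4), np.float64(245.7)]
bow toolx max 14.3 y -4.2..5.9 top Z 38.2 n 1120
foot n 195 x [ 0.7  6.9 10.6] y [-2.2  0.4  3.6] z [113.7 126.3]
foot px 317 326 245 264
(13, 3, 129) [324.9 240.6]
(13, -3, 129) [316.2 240.6]
(13, 3, 115) [325.1 246. ]
(13, -3, 115) [315.8 246. ]
```

View pics/w5c.png

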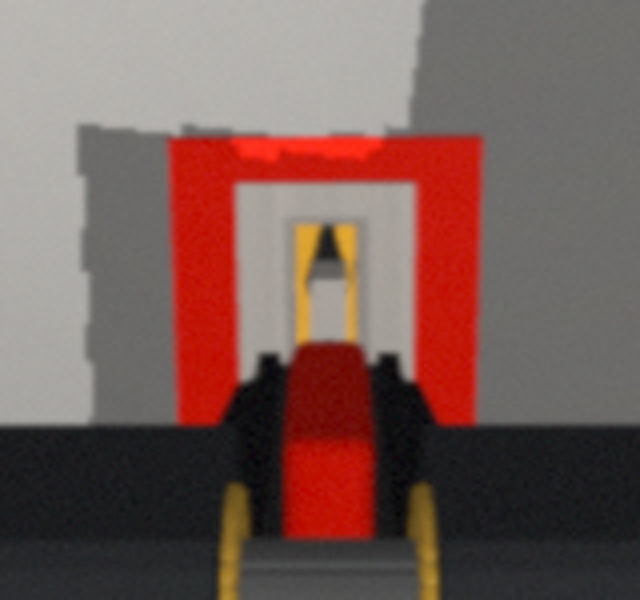

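The key lines up with the slot sideways, both at column 328 of the crop. It needs about 1 mm along the slot. I'll correct that and descend gently.

Request:
jog_arm --pt "0 0 0 1 0 4 0" --pt "0 0 0 0 0 4 0" --pt "0 0 0 0 0 3 0" --pt "0 0 0 0 0 2 0" --pt "0 0 0 0 0 2 0" --pt "0 0 0 0 0 0 0"

```text
t: 10.8
eef_pos: [512.6, 197.6, 230.1]
tcp_rot: [-3.141, -0.0, -3.026]
ft_force: [1.2, -0.2, -0.1]
opening: 0.105
grip_force: 30.0
```

Request:
jog_arm --pt "0 0 0 0 0 2 0" --pt "0 0 0 0 0 2 0" --pt "0 0 0 0 0 0 0"

```text
t: 11.18
eef_pos: [512.6, 197.6, 226.0]
tcp_rot: [-3.141, -0.0, -3.026]
ft_force: [-0.2, 0.3, -0.5]
opening: 0.107
grip_force: 30.0
```

Request:
jog_arm --pt "0 0 0 0 0 1.5 0" --pt "0 0 0 0 0 1 0" --pt "0 0 0 0 0 0 0"

```text
t: 11.55
eef_pos: [512.6, 197.6, 223.6]
tcp_rot: [-3.141, -0.0, -3.026]
ft_force: [-0.6, 2.0, -0.3]
opening: 0.106
grip_force: 30.0
```

Request:
jog_arm --pt "0 0 0 0 0 1 0" --pt "0 0 0 0 0 0.5 0" --pt "0 0 0 0 0 0 0"

```text
t: 11.92
eef_pos: [512.7, 197.6, 222.5]
tcp_rot: [-3.142, 0.0, -3.026]
ft_force: [-0.4, -0.3, 3.6]
opening: 0.104
grip_force: 30.0
```

Request:
jog_arm --pt "0 0 0 0 0 0.5 0" --pt "0 0 0 0 0 0 0"

```text
t: 12.18
eef_pos: [512.8, 197.6, 222.3]
tcp_rot: [-3.142, 0.001, -3.026]
ft_force: [-1.8, -0.3, 7.6]
opening: 0.107
grip_force: 30.0
```

Request:
jog_arm --pt "0 0 4 0 0 0 0" --pt "0 0 4 0 0 0 0" --pt "0 0 3 0 0 0 0" --pt "0 0 0 0 0 0.3 0"

```text
t: 12.68
eef_pos: [512.6, 197.6, 221.2]
tcp_rot: [-3.141, -0.0, 3.065]
ft_force: [-0.6, 0.0, -1.5]
opening: 0.106
grip_force: 30.0
```

Request:
jog_arm --pt "0 0 0 0 0 1 0" --pt "0 0 0 0 0 1 0" --pt "0 0 0 0 0 0 0"

```text
t: 13.05
eef_pos: [512.6, 197.6, 219.3]
tcp_rot: [-3.141, -0.0, 3.065]
ft_force: [0.4, 0.0, -0.1]
opening: 0.106
grip_force: 30.0
```

Request:
jog_arm --pt "0 0 0 0 0 1 0" --pt "0 0 0 0 0 1 0" --pt "0 0 0 0 0 0 0"

```text
t: 13.42
eef_pos: [512.8, 197.7, 217.8]
tcp_rot: [3.141, 0.001, 3.065]
ft_force: [-0.2, 0.1, 4.4]
opening: 0.102
grip_force: 30.0
```

Request:
jog_arm --pt "0 0 -4 0 0 0 0" --pt "0 0 -4 0 0 0 0" --pt "0 0 -3 0 0 0 0" --pt "0 0 -4 0 0 0 0" --pt "0 0 0 0 0 0 0"

```text
t: 14.05
eef_pos: [512.8, 197.4, 217.5]
tcp_rot: [-3.141, 0.0, -2.957]
ft_force: [0.8, -2.9, -0.0]
opening: 0.102
grip_force: 30.0
```

```bash
python3 -c "
from h import *
s=env.state();print(s['moment'].round(2),s['ft_force'].round(1),np.degrees(s['tcp_rot']).round(2))"
```

```text
[-0.49 -0.31 -0.04] [ 0.8 -2.9 -0. ] [-1.7997e+02  1.0000e-02 -1.6941e+02]
```

Request:
jog_arm --pt "0 0 -4 0 0 0 0" --pt "0 0 -3 0 0 0 0" --pt "0 0 0 0 0 0.5 0" --pt "0 0 0 0 0 0.5 0" --pt "0 0 0 0 0 0 0"

```text
t: 14.68
eef_pos: [512.7, 197.4, 216.3]
tcp_rot: [-3.141, -0.0, -2.836]
ft_force: [0.5, -5.9, 1.0]
opening: 0.104
grip_force: 30.0
```

Request:
jog_arm --pt "0 0 0 0 0 1 0" --pt "0 0 0 0 0 1 0" --pt "0 0 0 0 0 1 0" --pt "0 0 0 0 0 0 0"

```text
t: 15.18
eef_pos: [512.8, 197.4, 213.3]
tcp_rot: [-3.141, 0.0, -2.836]
ft_force: [1.5, -6.2, 0.7]
opening: 0.104
grip_force: 30.0
```

Request:
jog_arm --pt "0 0 0 0 0 1 0" --pt "0 0 0 0 0 1 0" --pt "0 0 0 0 0 0 0"

```text
t: 15.55
eef_pos: [512.8, 197.4, 211.3]
tcp_rot: [-3.141, 0.0, -2.836]
ft_force: [1.4, -6.1, -0.2]
opening: 0.107
grip_force: 30.0
```

Request:
jog_arm --pt "0 0 4 0 0 0 0" --pt "0 0 4 0 0 0 0" --pt "0 0 3 0 0 0 0" --pt "0 0 0 0 0 1 0" --pt "0 0 0 0 0 0 0"

```text
t: 16.18
eef_pos: [512.7, 197.5, 210.3]
tcp_rot: [-3.141, 0.0, -3.027]
ft_force: [1.2, -4.6, 0.3]
opening: 0.104
grip_force: 30.0
```

Request:
jog_arm --pt "0 0 0 0 0 1 0" --pt "0 0 0 0 0 1 0" --pt "0 0 0 0 0 1 0" --pt "0 0 0 0 0 0 0"

```text
t: 16.68
eef_pos: [512.8, 197.5, 207.3]
tcp_rot: [-3.141, 0.0, -3.027]
ft_force: [1.7, -3.9, 0.5]
opening: 0.103
grip_force: 30.0
```

Request:
jog_arm --pt "0 0 0 0 0 1.5 0" --pt "0 0 0 0 0 1.5 0" --pt "0 0 0 0 0 1 0" --pt "0 0 0 0 0 0 0"

```text
t: 17.18
eef_pos: [512.6, 197.6, 203.2]
tcp_rot: [-3.142, -0.0, -3.026]
ft_force: [1.5, -4.4, -0.1]
opening: 0.107
grip_force: 30.0
```

Request:
jog_arm --pt "0 0 0 0 0 1.5 0" --pt "0 0 0 0 0 1.5 0" --pt "0 0 0 0 0 1 0" --pt "0 0 0 0 0 0 0"

```text
t: 17.68
eef_pos: [512.5, 197.8, 199.2]
tcp_rot: [3.141, -0.0, -3.026]
ft_force: [-0.3, 0.4, -0.7]
opening: 0.105
grip_force: 30.0
```

Request:
jog_arm --pt "0 0 0 0 0 1.5 0" --pt "0 0 0 0 0 1.5 0" --pt "0 0 0 0 0 0 0"

```text
t: 18.05
eef_pos: [512.6, 197.6, 196.2]
tcp_rot: [-3.142, -0.0, -3.026]
ft_force: [0.7, 1.2, -0.8]
opening: 0.105
grip_force: 30.0
```

Request:
jog_arm --pt "0 0 0 0 0 1 0" --pt "0 0 0 0 0 0.7 0" --pt "0 0 0 0 0 0 0"

```text
t: 18.42
eef_pos: [512.6, 197.6, 194.6]
tcp_rot: [-3.141, -0.0, -3.026]
ft_force: [0.2, 0.4, -0.5]
opening: 0.102
grip_force: 30.0
```

Request:
jog_arm --pt "0 0 0 0 0 0.7 0" --pt "0 0 0 0 0 0 0"

```text
t: 18.68
eef_pos: [512.6, 197.6, 193.9]
tcp_rot: [-3.142, -0.0, -3.026]
ft_force: [-0.4, 0.4, -1.0]
opening: 0.102
grip_force: 30.0
```

Request:
jog_arm --pt "0 0 0 0 0 0.5 0" --pt "0 0 0 0 0 0 0"

```text
t: 18.92
eef_pos: [512.7, 197.6, 193.6]
tcp_rot: [-3.142, 0.0, -3.026]
ft_force: [0.2, 0.0, 1.3]
opening: 0.104
grip_force: 30.0
```

Force is rising at the bottom and the TCP is at 193.6, which is the expected height for fully home. Next I'll turn clockwise about the key's axis.

Request:
jog_arm --pt "0 0 6 0 0.2 0 0" --pt "0 0 8 0 0.3 0 0" --pt "0 0 9 0 0.4 0 0" --pt "0 0 9 0 0.3 0 0" --pt "0 0 0 0 0 0 0"

```text
t: 19.55
eef_pos: [512.8, 198.7, 193.6]
tcp_rot: [-3.141, 0.0, 2.7]
ft_force: [0.5, -1.4, 1.4]
opening: 0.103
grip_force: 30.0
```

```bash
python3 -c "
from h import *
s=env.state();print(s['moment'].round(2),s['ft_force'].round(1),np.degrees(s['tcp_rot']).round(2),s['eef_pos'],np.degrees(s['joints']).round(0))"
```

```text
[-0.36 -0.14  0.09] [ 0.5 -1.4  1.4] [-1.7999e+02  2.0000e-02  1.5468e+02] [512.83211168 198.67905736 193.59688543] [ 14.  29. 106.  -0.  45. -50.]
```

Request:
jog_arm --pt "0 0 9 0 0.4 0 0" --pt "0 0 9 0 0.4 0 0" --pt "0 0 9 0 0.3 0 0" --pt "0 0 9 0 0.4 0 0" --pt "0 0 9 0 0.4 0 0" --pt "0 0 9 0 0.3 0 0" --pt "0 0 4 0 0.1 0 0" --pt "0 0 0 0 0 0 0" --pt "0 0 0 0 0 0 0"

```text
t: 20.68
eef_pos: [514.7, 200.2, 193.6]
tcp_rot: [3.141, 0.0, 1.69]
ft_force: [3.0, -2.8, 0.7]
opening: 0.099
grip_force: 30.0
```

```bash
python3 e.py w6; python3 -c "
from h import *
s=env.state();print(s['moment'].round(2),s['ft_force'].round(1),np.degrees(s['tcp_rot']).round(2),s['eef_pos'],np.degrees(s['joints']).round(0))"
```

```text
ring ((513.7028198242188, 211.55577087402344), (60.43700408935547, 29.02832794189453), 6.766076564788818) [[481.9847717285156, 222.40863037109375], [485.40478515625, 193.58245849609375], [545.4208984375, 200.70291137695312], [542.0008544921875, 229.52908325195312]]
0.95 319.9 293.3 [512.1 213.3 152.1]
0.58 389.0 164.3 [543.3 270.1  99.7]
0.26 320.6 295.1 [512.7 212.4 152. ]
at [514.7 200.2 193.6] rot deg [180.    0.   96.7] q [ 14.4  29.3 105.6  -0.   45.1   7.7] F [ 3.1 -2.6  1.1] t 20.82
[0, 0, np.float64(96.7), np.float64(-138.7), np.float64(-534.5), np.float64(193.6)]
bow toolx max 15.3 y -4.8..5.3 top Z 38.2 n 1113
foot px 0 0 0 0
(13, 3, 129) [325.7 242.3]
(13, -3, 129) [316.9 242.3]
(13, 3, 115) [326.  247.8]
(13, -3, 115) [316.6 247.8]
[-0.7  -0.81  0.11] [ 4.  -3.2  1.3] [1.7996e+02 1.0000e-02 9.6680e+01] [514.64521056 200.21546027 193.58703869] [ 14.  29. 106.  -0.  45.   8.]
```

View pics/w6.png

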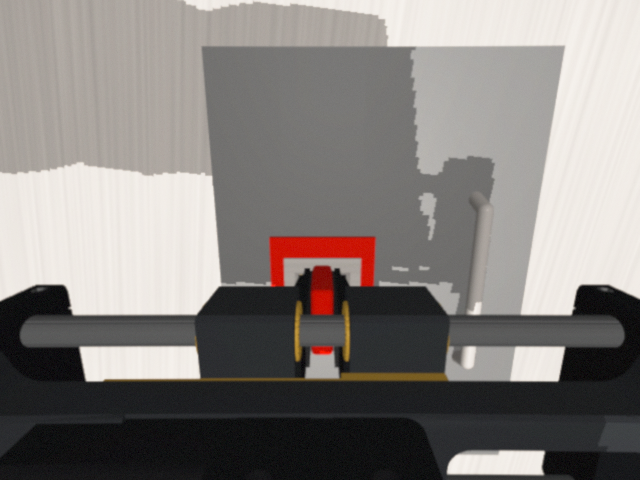

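The picture shows the key held straight in the fingers at (321,300), across the ring, which is a quarter turn. The moment is consistent with the spring. I'll add a few degrees of margin and hand in.

Request:
jog_arm --pt "0 0 3 0 0.1 0 0" --pt "0 0 0 0 0 0.3 0" --pt "0 0 0 0 0 0 0" --pt "0 0 0 0 0 0 0"

```text
t: 21.38
eef_pos: [514.8, 200.2, 193.6]
tcp_rot: [3.141, 0.0, 1.635]
ft_force: [2.8, -3.9, 5.4]
opening: 0.109
grip_force: 30.0
```

```bash
python3 -c "
from h import *
s=env.state();print(s['moment'].round(2),s['ft_force'].round(1),np.degrees(s['tcp_rot']).round(2),s['grip_force'])
print(env.job_done())"
```

```text
[-0.91 -0.76  0.1 ] [ 2.8 -3.9  5.4] [1.7994e+02 1.0000e-02 9.3690e+01] 30.002515017986298
the job is handed in; nothing more can be done
None
```

I handed the job in at about 21 s with the red key fully home in the lock, turned about 93° clockwise (gripper angle) and still held at 30 N; the hand-in returned no verdict.

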